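# Lock a chopping board into a one-handed preparation base

## Task

Make the chopping board ready for one-handed cutting. Stand the loose steel stop peg fully down in its hole in the wooden base, slide the board's far right corner up against the peg, and then, with that corner bearing on the peg, push the board's near left corner round until the board lies square along the metal fence and the sprung catch has snapped out in front of it. Push gently, feeling for the stop: more than about 18 N on the board would tear the base off its suction feet; leave the board locked, close against the peg, and do not shift the mug, the jar or the plate.

Things in the scene. Friction and masses are not known exactly. Their poses are not given: they have to be found in the camera images.
- base: Light-wood preparation base stuck to the table by suction feet; deck 240 x 385 mm, its top 30 mm above the table. Origin on the table under the point where the centre of the locked board lies (x within 12 mm as the fence is set, y within 6 mm); x points away from the robot, y to its left. The locked board has the base's yaw.
- fence_line (a point): Nominal mid point of the board-side face of the rigid aluminium rail (16 mm high) on the deck's far side, at base x = +85 mm, y = 0. The L-shaped fence (rail, left arm with inner face at y = +174, catch) is hand-set in slots: all of it truly stands up to 8 mm nearer or farther in x. This is not reported; feel for it.
- peg_hole (a point): Centre of the mouth of the round blind hole for the peg, in the deck's top; 19 mm across, 20 mm deep, small chamfer; at base x = +50, y = -149.5 mm: just beyond the right end of the locked board, 35 mm nearer the robot than its far edge. Axes as the base.
- board: Chopping board, 170 (x) x 280 (y) x 22 mm, 0.53 to 0.80 kg, corners rounded. Origin: centre of its underside. It starts flat on the deck, turned 0.23 to 0.29 rad anticlockwise from the base (left end swung to the robot, overhanging the deck's near edge), its right end 3 to 15 mm short of the peg's place. It slides at a few newtons; push it, do not lift it.
- push_corner (a point): The board's near left corner (board x = -85, y = +140 mm, at half thickness): push here, on the edge facing the robot, 25 to 50 mm to the right of the corner, so that the fingers keep clear of the catch that comes out in front of the corner.
- peg_corner (a point): The board's far right corner (board x = +85, y = -140 mm, at half thickness), diagonally across. The board's right end, 15 to 40 mm from this corner, bears on the peg.
- peg: Loose steel stop peg standing on the table right of the base, 78 mm long, 0.12 kg: an 18 mm round pin with chamfered foot and a 28 mm wide, 14 mm tall grip head at the top. Origin: centre of its foot, z up. Fully down its foot is 20 mm below the deck's top.
- catch (a joint): Sprung bolt (12 mm wide, round nose, 5 to 17 mm above the deck) in a dark block at the near end of the fence arm. 0 = out, nose tip at base y = +126 mm, middle nominally at x = -93 mm; grows to 0.020 m when pushed left (spring 1.9 to 3.6 N). The swinging board pushes it back 14 mm, then it snaps out in front of the near edge. This takes up to 10 N; play 2 mm.
- mug: Two-tone mug, 105 mm tall, 90 mm across, left of the base. Bystander. Origin at its foot.
- jar: Glass jar with dark lid, 65 mm across, 86 mm tall, left of the base. Bystander. Origin at its foot.
- plate: White plate with a rim line, 200 mm across, 20 mm high, with a lemon on it, right of the base. Bystander. Origin at its foot.
Not all that is in view belongs to the job. What is shaped like the peg but blue or orange is not meant.

How it is judged:
By the outcome, as a careful person would: the job done as asked, in the order asked, and still so for the second after the job is handed in, with the robot touching nothing.
It also fails if it takes over 72 s, if anything falls off the work surface, if the arm or the gripper's body presses on something with over 40 N, if the wrist force passes 120 N, or if a joint passes its speed limit or range.

## Robot

A 6-joint arm with a two-finger parallel gripper is mounted at the origin on a cart in front of the work surface, level with it; the furniture and walls round the work are solid. World frame = base frame: x ahead of the robot, y to its left, z up, the work surface at z = 0. Lengths are in m, angles in rad, forces in N, time in s.
With the tool pointing down it reaches from about 0.375 to 0.9 m from the base axis. Payload 3.1 kg.
Tool frame: the origin (TCP) lies at the centre of the arm's flange, where the gripper is bolted on; the fingertips stand 173 mm ahead of it and the grasp point (between the pads) lies 155 mm ahead of it; z points along the fingers, y is the line along which they close (so a half turn about z gives the same grasp; the last joint's range is limited). The gripper opens to 85 mm and grips with 20 to 120 N. Pads are 22 mm wide; open, the fingers measure 114 mm over their backs; the gripper's body (76 mm by 85 mm) begins 54 mm behind the grasp point. The pads swing forward as they close: fully open they stand 13 mm farther back than shut.
Start: joints at [1.167, 0.527, 1.433, -0, 1.181, -0.178], TCP at [0.14, 0.609, 0.405] pointing down, gripper open.
Joint ranges: [-3.08, 3.08], [-0.75, 2.2], [0.22, 2.44], [-1.43, 4.57], [0, 2.65], [-2.85, 2.85]. Speed limits (rad/s): [2.79, 2.79, 3.14, 3.14, 3.14, 3.14].

## Interface

Orientations are given as a unit quaternion [x, y, z, w].
In Python, from station import * gives the robot as it stands.
- The arm moves only by the shell command python3 -m jog 'ROWS' [OPENING] [FORCE]. ROWS is a JSON object of lists of equal length, an entry for each row: "linear": the shift along the world's x, y, z in mm, a list of three; "turn": the turn about the world's z in units of 5 degrees (1.0 is 5 degrees). A call has 1 to 12 rows; each row shifts and turns the commanded pose from where the row before left it; what a row does not reach is not made up. A row lasts 1/8 s, in which the tool goes at most 62.5 mm and 10.7 degrees, less where a joint would pass 70% of its speed; a pose out of reach is approached as far as the arm can. A call is refused whole if a number of a shift passes 62.5 or a number of a turn 1, either way. A call with a gripper value outside its range is refused whole. OPENING is the opening, from 0 (shut) to 1 (fully open), set as the call begins (- or left out, the last holds). The fingers move at their own pace and stop on an object; FORCE is the grip in N (left out, the last holds). Time passes only in rows, so rows that do not move let the fingers close. It gives the time, the measured TCP pose, the force, the opening and the grip force at its end, in the units of the state.
- sense(): the state, without advancing time (a new reading comes with each control period).
- snapshot(name): name is "side" or "top" or "wrist"; returns the picture (420x560x3 uint8, red, green, blue); there is no depth.
- get_calibration(name): a dict with "fx", "fy", "cx", "cy" (pixels), "dist_coeffs" ([k1, k2, p1, p2, k3] as OpenCV has them; the pictures are not rectified), "world_to_cam" (4x4, takes a point from world to camera coordinates). Camera axes: x right, y down, z forward; pixel columns grow to the right and rows downward; lengths in m; the calibration is good to about 2 mm. A picture is of the moment at which its call begins: read the wrist's pose just before it. get_calibration takes no time and is no camera call; for the wrist camera it gives the pose at the moment of the call.
- sign_off(): hands the job in; it is judged then, once.
The state is a dict: "t": time; "q": joint angles; "qd": joint speeds; "tau": joint torques, N m; "tcp_pos": TCP position; "tool_rot": TCP orientation; "force": force on the tool from outside, world axes, zero at the start; "ft_torque": the same for the moment, N m; "finger_gap": opening from 0.0 (shut) to 1.0 (fully open); "gripper_force": force on a finger pad.
Only numpy, scipy, OpenCV 4.12 (cv2) and the standard library are available. Lean on these libraries where they do the work, as an engineer would, in place of code of your own. Each camera call takes 0.05 s, during which the arm holds its last target. There are 200 camera calls.

## Working session

There is one attempt and no reset: what is moved stays moved. The work goes in short steps, Python scripts to look and compute and a shell command to move; the robot and the scene stay as the last step left them, time stands still between calls to the robot, and variables do not carry over. Pictures are saved under pics/ and viewed, at most 10 in all, crops included, and the job is handed in when it is done.

```bash
ls; mkdir -p pics; python3 - <<'E'
from station import *
import cv2
s=sense();print(s)
for n in("top","side"):
    cv2.imwrite(f"pics/{n}0.png",cv2.resize(snapshot(n)[:,:,::-1],None,fx=1.42,fy=1.42,interpolation=cv2.INTER_CUBIC))
    print(get_calibration(n))
E
```

```text
pics
{'t': 0.0, 'q': array([ 1.16655021e+00,  5.28504319e-01,  1.43389182e+00, -1.83532344e-05,
        1.18136910e+00, -1.78481518e-01]), 'qd': array([ 0.00135646, -0.00112203,  0.00072845, -0.00077351, -0.00101146,
        0.00013046]), 'tau': array([-4.41226548e-04, -4.42346156e+01, -1.78027081e+01, -2.78723110e-04,
        8.49789038e-03, -5.46644415e-06]), 'tcp_pos': array([0.13973638, 0.60883736, 0.40371308]), 'tool_rot': array([ 1.12639185e-01,  9.93635363e-01, -1.04294771e-03, -3.03919491e-04]), 'force': array([ 1.03108847, -0.25769854, -0.2990359 ]), 'ft_torque': array([-0.05185462, -0.00985236,  0.04736154]), 'gripper_force': 0.0, 'finger_gap': 0.9968154796226739}
{'fx': 446.29552302100274, 'fy': 446.29552302100274, 'cx': 284.53481456915927, 'cy': 205.63286991492552, 'dist_coeffs': array([-0.02033879,  0.        ,  0.        ,  0.        ,  0.        ]), 'world_to_cam': array([[ 0.02362675, -0.99963417, -0.01316473,  0.02713283],
       [-0.98153926, -0.02069504, -0.19013784,  0.57506282],
       [ 0.18979584,  0.01741404, -0.98166913,  1.29689479],
       [ 0.        ,  0.        ,  0.        ,  1.        ]])}
{'fx': 436.6082426744047, 'fy': 436.6082426744047, 'cx': 279.97441848616825, 'cy': 199.24935192840184, 'dist_coeffs': array([-0.076493,  0.      ,  0.      ,  0.      ,  0.      ]), 'world_to_cam': array([[ 8.29526923e-01, -5.58466409e-01,  5.95110598e-04,
        -4.92193034e-01],
       [-3.61707677e-01, -5.38079521e-01, -7.61339599e-01,
         2.62698927e-01],
       [ 4.25502809e-01,  6.31336439e-01, -6.48353037e-01,
         8.47470342e-01],
       [ 0.00000000e+00,  0.00000000e+00,  0.00000000e+00,
         1.00000000e+00]])}
```

View pics/top0.png

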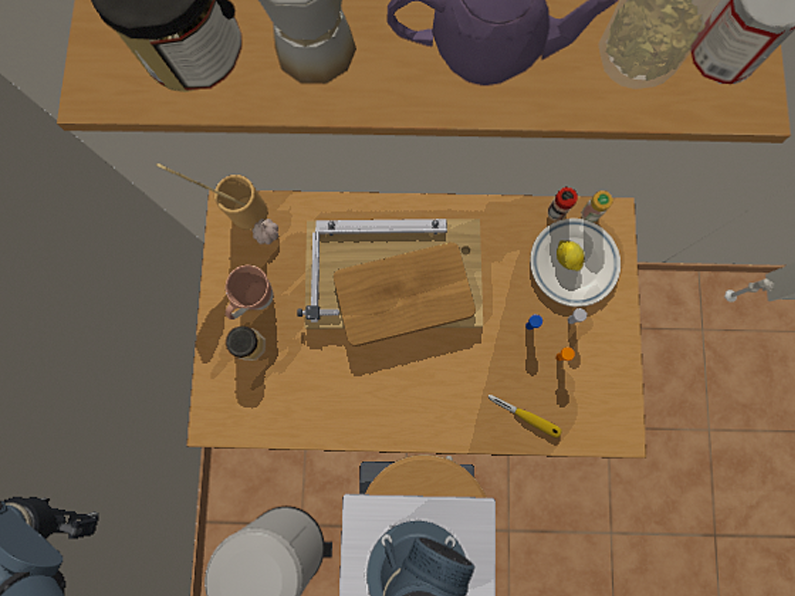

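View pics/side0.png

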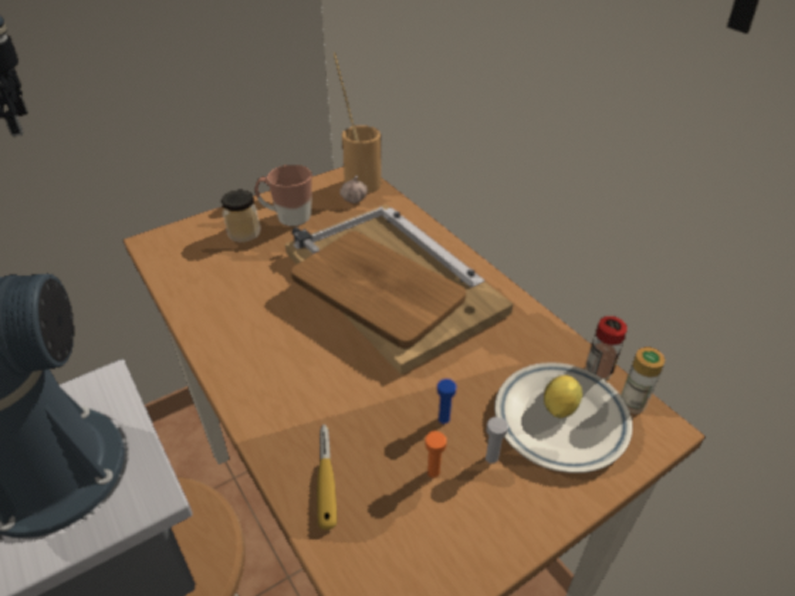

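Top view (scaled 1.42): the steel peg head is at (579,315), with the blue one at (535,321), the orange at (567,354) and the plate just beyond. The hole is at (465,250), the catch at (313,313), and the board corners at about (335,265), (457,245), (476,298) and (353,344). I'll enlarge for accuracy.

```bash
cat > h.py <<'E'
import numpy as np, cv2
from station import *
def ray(n,uv,z,c=None):
    c=c or get_calibration(n)
    K=np.array([[c['fx'],0,c['cx']],[0,c['fy'],c['cy']],[0,0,1.]])
    p=cv2.undistortPoints(np.array([[uv]],float),K,c['dist_coeffs'])[0,0]
    T=c['world_to_cam'];R=T[:3,:3];o=-R.T@T[:3,3];d=R.T@np.array([p[0],p[1],1])
    return o+d*(z-o[2])/d[2]
def proj(n,P,c=None):
    c=c or get_calibration(n)
    K=np.array([[c['fx'],0,c['cx']],[0,c['fy'],c['cy']],[0,0,1.]]);T=c['world_to_cam']
    return cv2.projectPoints(np.array(P,float).reshape(-1,3),cv2.Rodrigues(T[:3,:3])[0],T[:3,3],K,c['dist_coeffs'])[0][:,0]
E
python3 - <<'E'
from h import *
im=snapshot("top")[:,:,::-1]
cv2.imwrite("pics/top1.png",cv2.resize(im[145:265,200:345],None,fx=5,fy=5,interpolation=cv2.INTER_CUBIC))
for nm,uv,z in [("peg",(579,315),.078),("blue",(535,321),.078),("orange",(567,354),.078),("hole",(465,250),.03),("plate",(576,262),.02)]:
    print(nm,ray("top",np.array(uv)/1.42,z).round(4))
for nm,uv,z in [("peg",(498,427),.078),("hole",(470,309),.03)]:
    print(nm,ray("side",np.array(uv)/1.42,z).round(4))
E
```

```text
peg [ 0.5289 -0.3251  0.078 ]
blue [ 0.5144 -0.2336  0.078 ]
orange [ 0.4473 -0.2982  0.078 ]
hole [ 0.6762 -0.0915  0.03  ]
plate [ 0.6565 -0.3371  0.02  ]
peg [ 0.5298 -0.3316  0.078 ]
hole [ 0.6794 -0.0937  0.03  ]
```

View pics/top1.png

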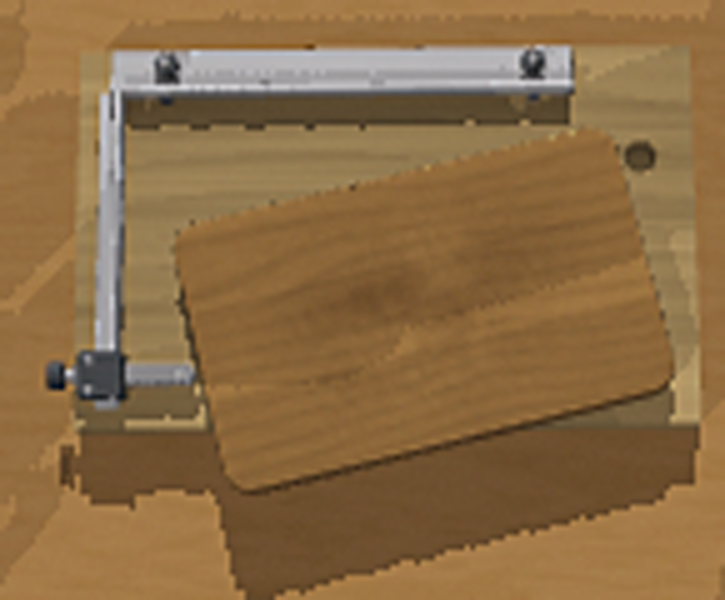

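The enlarged view shows deck corners at (80,52), (690,45), (697,427) and (75,430), the hole at (640,156), and board corners near (178,232), (607,130), (672,385) and (240,492).

```bash
python3 - <<'E'
from h import *
f=lambda u,z:ray("top",(np.array(u)+.5)/5-.5+[200,145],z)[:2].round(4)
for nm,u,z in [("FL",(80,52),.03),("FR",(690,45),.03),("NR",(697,427),.03),("NL",(75,430),.03),("hole",(640,156),.03),("railL",(122,94),.046),("railR",(572,90),.046),
 ("bFL",(178,232),.052),("bFR",(607,130),.052),("bNR",(672,385),.052),("bNL",(240,492),.052),("nose",(193,374),.041),
 ("far1",(230,213),.052),("far2",(560,138),.052),("near1",(300,480),.052),("near2",(620,402),.052),("right1",(624,180),.052),("right2",(660,325),.052)]: print(nm,f(u,z))
E
```

```text
FL [0.7379 0.2625]
FR [ 0.75   -0.1231]
NR [ 0.507  -0.1275]
NL [0.4968 0.2528]
hole [ 0.677  -0.0919]
railL [0.7061 0.2319]
railR [ 0.7142 -0.0482]
bFL [0.6174 0.1922]
bFR [ 0.6873 -0.0697]
bNR [ 0.5291 -0.1101]
bNL [0.4587 0.1479]
nose [0.5314 0.1805]
far1 [0.63   0.1608]
far2 [ 0.6816 -0.0408]
near1 [0.4667 0.1122]
near2 [ 0.5181 -0.0789]
right1 [ 0.6557 -0.0804]
right2 [ 0.5657 -0.1028]
```

```bash
python3 -m jog '{"linear":[[31,-49,0],[31,-49,0],[31,-49,0],[31,-49,0],[31,-49,0],[31,-49,0],[31,-49,0],[31,-49,0],[31,-49,0],[31,-48,0]],"turn":[0.29,0.29,0.29,0.29,0.29,0.29,0.29,0.29,0.29,0.29]}' 1
python3 -m jog '{"linear":[[10,-56,-10],[10,-56,-10],[10,-56,-10],[10,-56,-10],[10,-56,-10],[10,-56,-10],[10,-56,-10],[10,-56,-10],[0,0,0],[0,0,0]],"turn":[0,0,0,0,0,0,0,0,0,0]}'
python3 - <<'E'
from h import *
s=sense();print(s['tcp_pos'],s['tool_rot'],s['t'])
c=get_calibration("wrist");im=snapshot("wrist")[:,:,::-1]
print(c);print(proj("wrist",[[.529,-.328,.078],[.529,-.328,0]],c))
cv2.imwrite("pics/w0.png",im)
E
```

```text
t: 1.4
tcp_pos: [0.4506, 0.1183, 0.4047]
tool_rot: [-0.014, 1.0, 0.0, 0.0]
force: [0.4, 1.2, -0.3]
finger_gap: 0.999
gripper_force: 0.0
t: 2.65
tcp_pos: [0.5294, -0.3276, 0.324]
tool_rot: [-0.013, 1.0, 0.001, -0.001]
force: [0.3, 1.6, 0.2]
finger_gap: 0.997
gripper_force: 0.0
[ 0.52940075 -0.32757865  0.32401271] [-1.32791575e-02  9.99911107e-01  9.22457151e-04 -7.68727349e-04] 2.65
{'fx': 365.7848099017563, 'fy': 365.7848099017563, 'cx': 280.2961537388244, 'cy': 211.61772818198455, 'dist_coeffs': array([-0.02332607,  0.        ,  0.        ,  0.        ,  0.        ]), 'world_to_cam': array([[-0.02731202,  0.99962557,  0.00166643,  0.34285319],
       [ 0.95572349,  0.02562382,  0.29314848, -0.51180538],
       [ 0.29299602,  0.00959912, -0.95606547,  0.15100406],
       [ 0.        ,  0.        ,  0.        ,  1.        ]])}
[[281.35036854 224.81014778]
 [280.93377853 193.9457443 ]]
```

View pics/w0.png

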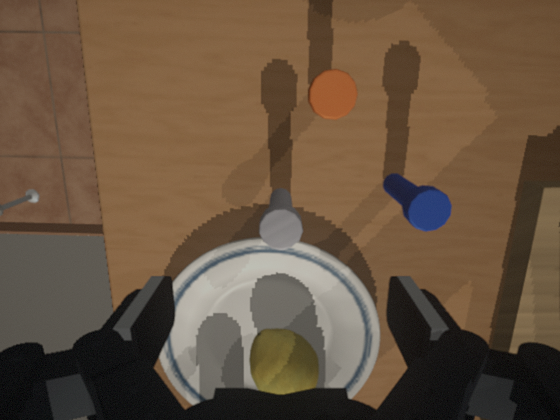

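The steel head is centred at about (281,228) in the wrist picture, 3 px below the prediction, so about 2 mm farther in x. The fingers have clear space on both sides, so I'll descend and grip.

```bash
python3 -m jog '{"linear":[[2,0,-30],[0,0,-30],[0,0,-25],[0,0,-12],[0,0,0]],"turn":[0,0,0,0,0]}' 1
python3 -m jog '{"linear":[[0,0,0],[0,0,0],[0,0,0],[0,0,0],[0,0,0],[0,0,0]],"turn":[0,0,0,0,0,0]}' 0 50
```

```text
t: 3.32
tcp_pos: [0.5319, -0.3268, 0.2274]
tool_rot: [-0.014, 1.0, 0.001, -0.001]
force: [-0.4, -0.5, -0.6]
finger_gap: 1.004
gripper_force: 0.0
t: 4.08
tcp_pos: [0.5321, -0.328, 0.2285]
tool_rot: [-0.014, 1.0, -0.0, 0.001]
force: [-1.5, 0.9, 5.6]
finger_gap: 0.307
gripper_force: 49.1
```

```bash
python3 -m jog '{"linear":[[0,0,20],[0,0,40],[0,0,25],[24,39,0],[24,39,0],[24,39,0],[24,39,0],[25,40,0],[25,40,0],[0,0,-20],[0,0,0],[0,0,0]],"turn":[0,0,0,0,0,0,0,0,0,0,0,0]}'
python3 - <<'E'
from h import *
s=sense();print(s['tcp_pos'],s['tool_rot'],s['t'])
c=get_calibration("wrist");im=snapshot("wrist")[:,:,::-1]
import json;json.dump({k:np.array(v).tolist() for k,v in c.items()},open("c1.json","w"))
x,y,z=s['tcp_pos'];f=z-.2285
print(f,proj("wrist",[[x,y,f],[.678,-.092,.03]],c))
cv2.imwrite("pics/w1.png",cv2.resize(im[100:400,180:400],None,fx=2,fy=2,interpolation=cv2.INTER_CUBIC))
E
```

```text
t: 5.58
tcp_pos: [0.6773, -0.0931, 0.2926]
tool_rot: [-0.013, 1.0, -0.0, -0.001]
force: [-0.1, -0.7, -0.1]
finger_gap: 0.306
gripper_force: 49.4
[ 0.67730346 -0.09313115  0.29261315] [-1.28438948e-02  9.99917352e-01 -4.98964434e-06 -5.68821605e-04] 5.575
0.06411315323725988 [[282.85192293 235.29324903]
 [284.18265862 218.17402119]]
```

View pics/w1.png

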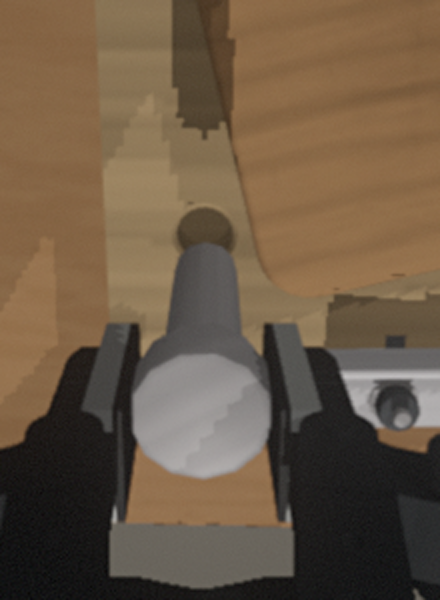

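The wrist view shows the hole centred at about (206,232) in the crop, so (283,216) in full. The peg's foot rim top is at row 245 and column 205, and the head at about (202,413). I'll compare these with projections.

```bash
python3 - <<'E'
from h import *
import json
c={k:(np.array(v) if isinstance(v,list) else v) for k,v in json.load(open("c1.json")).items()}
t=np.linspace(0,2*np.pi,72)
def ext(x,y,z,r):
    p=proj("wrist",[[x+r*np.cos(a),y+r*np.sin(a),z] for a in t],c); p=(p+.5-[180,100])*2-.5
    return p.min(0).round(1),p.max(0).round(1)
x,y=.6773,-.0931
print("foot chamf",ext(x,y,.0641,.008),"full",ext(x,y,.0651,.009))
print("head",ext(x,y,.0641+.078,.014))
print("hole",ext(.677,-.092,.03,.0095),"chamf",ext(.677,-.092,.03,.0105))
print("hole from px",ray("wrist",(283,216),.03,c))
E
```

```text
foot chamf (array([178.7, 244.9]), array([234. , 296.7])) full (array([175.1, 242.7]), array([237.6, 301.2]))
head (array([134.5, 351.3]), array([283.6, 481.9]))
hole (array([180.5, 206.6]), array([237.4, 260.8])) chamf (array([177.5, 203.7]), array([240.4, 263.6]))
hole from px [ 0.67649627 -0.09283381  0.03      ]
```

```bash
python3 -m jog '{"linear":[[-0.5,0.6,-12],[0,0,-12],[0,0,-5],[0,0,-3],[0,0,-2],[0,0,-2],[0,0,0]],"turn":[0,0,0,0,0,0,0]}'; python3 -m jog '{"linear":[[0,0,-1.5],[0,0,-1.5],[0,0,0]],"turn":[0,0,0]}'
```

```text
t: 6.5
tcp_pos: [0.6778, -0.0914, 0.2578]
tool_rot: [-0.014, 1.0, -0.0, 0.001]
force: [0.1, -0.0, 3.0]
finger_gap: 0.303
gripper_force: 49.8
t: 6.88
tcp_pos: [0.6774, -0.0918, 0.2539]
tool_rot: [-0.014, 1.0, -0.001, 0.0]
force: [-0.8, -2.1, 0.4]
finger_gap: 0.303
gripper_force: 49.7
```

It is past the deck level by 4.6 mm with little force, so the foot is in the hole.

```bash
python3 -m jog '{"linear":[[0,0,-3],[0,0,-3],[0,0,-3],[0,0,-3],[0,0,-2],[0,0,0]],"turn":[0,0,0,0,0,0]}'; python3 -m jog '{"linear":[[0,0,-1],[0,0,-1],[0,0,0]],"turn":[0,0,0]}'
```

```text
t: 7.62
tcp_pos: [0.6775, -0.0917, 0.2394]
tool_rot: [-0.014, 1.0, -0.001, 0.0]
force: [-0.3, -4.8, -0.5]
finger_gap: 0.305
gripper_force: 49.8
t: 8.0
tcp_pos: [0.6777, -0.0917, 0.2386]
tool_rot: [-0.014, 1.0, -0.001, 0.001]
force: [-1.1, -5.2, 5.2]
finger_gap: 0.306
gripper_force: 50.2
```

```bash
python3 -m jog '{"linear":[[0,0,0],[0,0,0],[0,0,0],[0,0,0],[0,0,15],[0,0,40],[0,0,20]],"turn":[0,0,0,0,0,0,0]}' 1
python3 -m jog '{"linear":[[0,0,0],[0,0,0],[0,0,0],[-35,18,0],[-35,18,0],[-35,18,0],[-35,18,0],[-35,18,0],[-36,18,0],[0,0,0]],"turn":[0,0,0.4,0.4,0.4,0.4,0.4,0.4,0.16,0]}' 0
python3 - <<'E'
from h import *
s=sense();print(s['tcp_pos'],s['tool_rot'],s['t'])
im=snapshot("top")[:,:,::-1]
cv2.imwrite("pics/top2.png",cv2.resize(im[145:265,160:345],None,fx=4,fy=4,interpolation=cv2.INTER_CUBIC))
print("mug",ray("top",(174.6,202.8),.105),"jar",ray("top",(171,240.5),.086))
E
```

```text
t: 8.88
tcp_pos: [0.6781, -0.0915, 0.316]
tool_rot: [-0.014, 1.0, -0.001, 0.002]
force: [0.7, -0.1, 0.4]
finger_gap: 0.997
gripper_force: 0.0
t: 10.12
tcp_pos: [0.463, 0.0182, 0.3117]
tool_rot: [-0.126, 0.992, 0.001, -0.003]
force: [0.9, 0.1, -0.1]
finger_gap: 0.005
gripper_force: 0.0
[0.4629597  0.01816187 0.31174833] [-0.12626573  0.99199026  0.00117132 -0.00330314] 10.125
mug [0.56637776 0.36176531 0.105     ] jar [0.45734832 0.36958659 0.086     ]
```

View pics/top2.png

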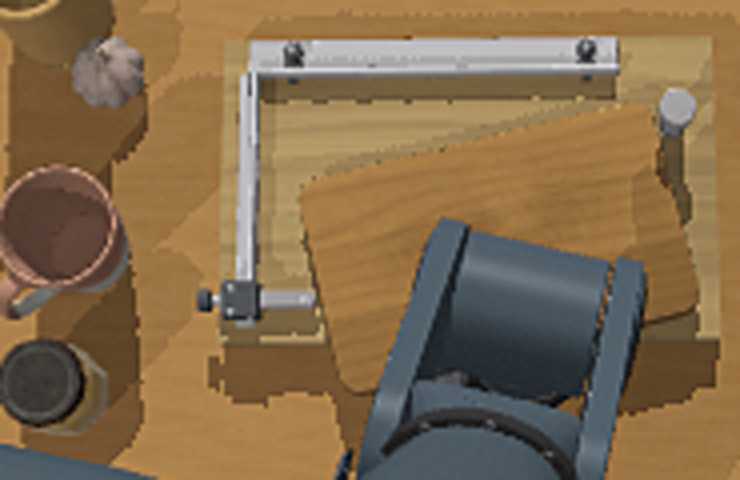

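The peg stands in the hole with the board untouched, and the mug and jar are well clear to the left. Next I'll lower the shut fingers in front of the near edge and nudge the board toward the fence, so it meets the peg about 25 mm from its corner.

```bash
python3 -m jog '{"linear":[[0,0,-40],[0,0,-40],[0,0,-20],[6,1.5,0],[6,1.5,0],[0,0,0]],"turn":[0,0,0,0,0,0]}' 0
for i in 1; do python3 -m jog '{"linear":[[1.5,0.4,0],[1.5,0.4,0],[1.5,0.4,0],[1.5,0.4,0]],"turn":[0,0,0,0]}'; done
```

```text
t: 10.92
tcp_pos: [0.4799, 0.0196, 0.2136]
tool_rot: [-0.125, 0.992, -0.001, 0.002]
force: [0.6, -0.0, 0.3]
finger_gap: 0.002
gripper_force: 0.0
t: 11.42
tcp_pos: [0.4827, 0.0214, 0.2127]
tool_rot: [-0.125, 0.992, 0.001, -0.003]
force: [-5.8, -3.1, 4.2]
finger_gap: 0.001
gripper_force: 3.0
```

```bash
python3 -m jog '{"linear":[[1.5,0.4,0],[1.5,0.4,0],[1.5,0.4,0],[1.5,0.4,0]],"turn":[0,0,0,0]}'
```

```text
t: 11.92
tcp_pos: [0.4878, 0.0232, 0.2125]
tool_rot: [-0.125, 0.992, 0.001, -0.004]
force: [-6.2, -2.4, 5.0]
finger_gap: -0.001
gripper_force: 3.4
```

```bash
python3 -m jog '{"linear":[[1.5,0.4,0],[1,0.3,0],[0,0,0]],"turn":[0,0,0]}'; python3 -m jog '{"linear":[[-6,-1.5,0],[-6,-1.5,20],[0,0,50],[0,0,20]],"turn":[0,0,0,0]}'
python3 - <<'E'
from h import *
s=sense();print(s['tcp_pos'],s['t'])
im=snapshot("side")[:,:,::-1]
cv2.imwrite("pics/s1.png",cv2.resize(im[110:300,170:390],None,fx=3,fy=3,interpolation=cv2.INTER_CUBIC))
E
```

```text
t: 12.3
tcp_pos: [0.4905, 0.024, 0.2125]
tool_rot: [-0.125, 0.992, 0.001, -0.004]
force: [-5.6, -1.4, 3.8]
finger_gap: -0.006
gripper_force: 3.0
t: 12.8
tcp_pos: [0.4818, 0.0205, 0.3049]
tool_rot: [-0.125, 0.992, -0.001, 0.003]
force: [0.3, 0.4, -0.2]
finger_gap: 0.002
gripper_force: 0.0
[0.48176699 0.02046028 0.30494782] 12.8
```

View pics/s1.png

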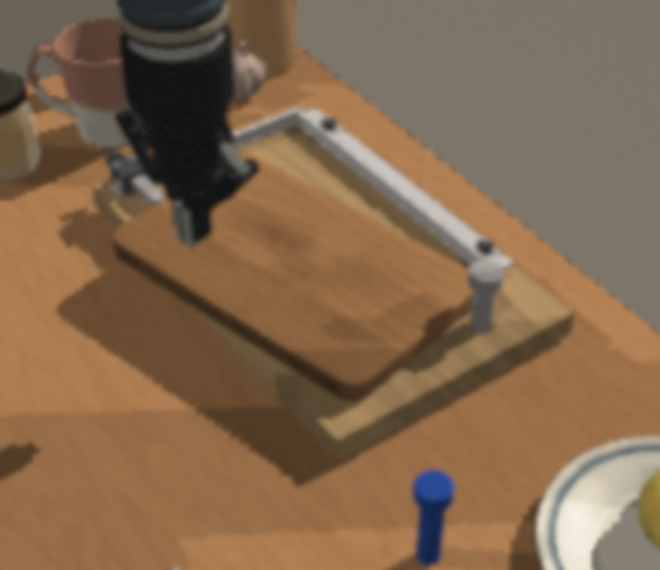

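The board's right end is now a few mm from the peg, and the rail and catch are clear. Next I'll go round to the left end, between the board and the fence arm, and slide it onto the peg.

```bash
python3 -m jog '{"linear":[[20.5,46,0],[20.5,46,0],[20.5,46,0],[20.5,46,0],[0,0,0],[0,0,-30],[0,0,-30],[0,0,-17],[0,0,0]],"turn":[0,0,0,0,0,0,0,0,0]}'; python3 -m jog '{"linear":[[0,0,-10],[0,0,0]],"turn":[0,0]}'
```

```text
t: 13.98
tcp_pos: [0.5623, 0.2038, 0.2242]
tool_rot: [-0.125, 0.992, -0.0, -0.002]
force: [0.1, -0.9, 0.8]
finger_gap: 0.002
gripper_force: 0.0
t: 14.22
tcp_pos: [0.5629, 0.2045, 0.2158]
tool_rot: [-0.125, 0.992, -0.0, 0.0]
force: [0.2, -0.3, 1.0]
finger_gap: 0.0
gripper_force: 0.0
```

```bash
python3 -m jog '{"linear":[[0.4,-1.5,0],[0.4,-1.5,0],[0.4,-1.5,0],[0.4,-1.5,0]],"turn":[0,0,0,0]}'; python3 -m jog '{"linear":[[0.4,-1.5,0],[0.4,-1.5,0],[0,0,0]],"turn":[0,0,0]}'
```

```text
t: 14.72
tcp_pos: [0.5646, 0.1985, 0.2159]
tool_rot: [-0.125, 0.992, -0.0, 0.0]
force: [-0.5, -0.1, 0.2]
finger_gap: -0.004
gripper_force: 0.0
t: 15.1
tcp_pos: [0.5652, 0.1959, 0.2157]
tool_rot: [-0.125, 0.992, 0.0, -0.0]
force: [0.0, 2.4, 0.0]
finger_gap: -0.004
gripper_force: 1.4
```

```bash
python3 -m jog '{"linear":[[0.3,-1,0],[0.3,-1,0],[0,0,0]],"turn":[0,0,0]}';  python3 -m jog '{"linear":[[0.3,-1,0],[0,0,0]],"turn":[0,0]}'
```

```text
t: 15.48
tcp_pos: [0.5659, 0.1937, 0.2157]
tool_rot: [-0.125, 0.992, 0.0, -0.0]
force: [-1.2, 2.8, 0.6]
finger_gap: 0.001
gripper_force: 1.6
t: 15.72
tcp_pos: [0.5662, 0.1925, 0.2157]
tool_rot: [-0.125, 0.992, -0.0, -0.0]
force: [-0.1, 3.2, -0.1]
finger_gap: -0.001
gripper_force: 1.4
```

```bash
python3 -m jog '{"linear":[[0.3,-1,0],[0.3,-1,0],[0,0,0]],"turn":[0,0,0]}';  python3 -m jog '{"linear":[[0.3,-1,0],[0,0,0]],"turn":[0,0]}'
```

```text
t: 16.1
tcp_pos: [0.5668, 0.1905, 0.2157]
tool_rot: [-0.125, 0.992, -0.0, -0.0]
force: [-0.7, 3.5, -1.0]
finger_gap: -0.001
gripper_force: 1.5
t: 16.35
tcp_pos: [0.567, 0.1897, 0.2157]
tool_rot: [-0.125, 0.992, 0.0, -0.0]
force: [-2.3, 4.8, -0.1]
finger_gap: -0.0
gripper_force: 2.1
```

```bash
python3 -m jog '{"linear":[[0.3,-1,0],[0,0,0]],"turn":[0,0]}'
```

```text
t: 16.6
tcp_pos: [0.567, 0.1892, 0.2157]
tool_rot: [-0.125, 0.992, 0.001, -0.0]
force: [-2.4, 6.2, 1.2]
finger_gap: -0.002
gripper_force: 3.3
```

```bash
python3 -m jog '{"linear":[[0.3,-1,0],[0,0,0]],"turn":[0,0]}'
```

```text
t: 16.85
tcp_pos: [0.567, 0.1887, 0.2157]
tool_rot: [-0.125, 0.992, 0.001, -0.001]
force: [-2.0, 8.7, 0.2]
finger_gap: -0.002
gripper_force: 4.4
```

The force rose from 3 to 8.7 N without the board moving, so it is bearing on the peg. I'll back off and go to the push corner.

```bash
python3 -m jog '{"linear":[[-1,4,0],[0,2,20],[0,0,50],[0,0,20],[-36,-29,0],[-36,-29,0],[-37,-29,0],[0,0,0],[0,0,-40],[0,0,-40],[0,0,-14],[0,0,0]],"turn":[0,0,0,0,0,0,0,0,0,0,0,0]}'; python3 - <<'E'
from h import *
im=snapshot("side")[:,:,::-1]
cv2.imwrite("pics/s2.png",cv2.resize(im[110:300,170:390],None,fx=3,fy=3,interpolation=cv2.INTER_CUBIC))
E
```

```text
t: 18.35
tcp_pos: [0.4583, 0.1066, 0.2112]
tool_rot: [-0.125, 0.992, -0.0, -0.0]
force: [0.4, -0.6, 0.4]
finger_gap: 0.004
gripper_force: 0.0
```

View pics/s2.png

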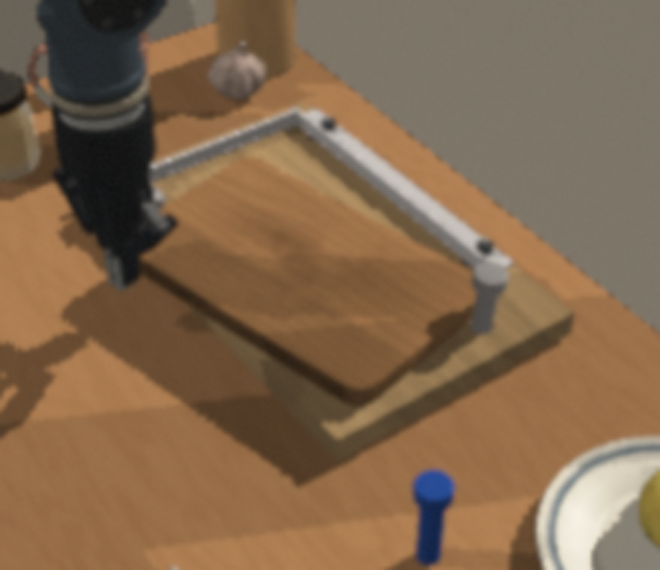

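```bash
python3 -m jog '{"linear":[[-2,7.7,0],[3.8,1,0],[3.8,1,0],[1.5,1,0],[1.5,1,0],[1.5,1,0],[0,0,0]],"turn":[0,0,0,0,0,0,0]}'
```

```text
t: 19.27
tcp_pos: [0.4667, 0.1194, 0.2115]
tool_rot: [-0.125, 0.992, 0.0, -0.002]
force: [-5.2, -0.3, 3.9]
finger_gap: 0.003
gripper_force: 2.6
```

```bash
python3 -m jog '{"linear":[[1.8,1.4,0],[1.8,1.4,0],[1.8,1.4,0],[1.8,1.4,0]],"turn":[-0.08,-0.08,-0.08,-0.08]}'
```

```text
t: 19.77
tcp_pos: [0.4734, 0.1252, 0.2115]
tool_rot: [-0.111, 0.994, 0.0, -0.003]
force: [-6.0, 0.3, 4.6]
finger_gap: 0.002
gripper_force: 3.2
```

```bash
python3 -m jog '{"linear":[[1.8,1.4,0],[1.8,1.4,0],[1.8,1.3,0],[1.8,1.3,0]],"turn":[-0.1,-0.1,-0.1,-0.1]}'
```

```text
t: 20.27
tcp_pos: [0.48, 0.1308, 0.2113]
tool_rot: [-0.094, 0.996, 0.001, -0.003]
force: [-7.6, 2.2, 4.4]
finger_gap: -0.005
gripper_force: 3.5
```

```bash
python3 -m jog '{"linear":[[1.8,1.2,0],[1.8,1.2,0],[1.8,1.2,0],[1.8,1.2,0]],"turn":[-0.1,-0.1,-0.1,-0.1]}'
```

```text
t: 20.78
tcp_pos: [0.4898, 0.1352, 0.2116]
tool_rot: [-0.076, 0.997, 0.0, 0.0]
force: [-3.2, -0.1, -0.8]
finger_gap: -0.0
gripper_force: 1.3
```

```bash
python3 -m jog '{"linear":[[1.8,1.1,0],[1.8,1.1,0],[1.8,1.1,0],[1.8,1.1,0]],"turn":[-0.1,-0.1,-0.1,-0.1]}'
```

```text
t: 21.28
tcp_pos: [0.4954, 0.1393, 0.2117]
tool_rot: [-0.059, 0.998, -0.0, -0.002]
force: [-6.3, -1.2, 2.0]
finger_gap: -0.0
gripper_force: 3.2
```

```bash
python3 -m jog '{"linear":[[1.8,1,0],[1.8,1,0],[1.8,1,0],[1.8,1,0]],"turn":[-0.1,-0.1,-0.1,-0.1]}'
```

```text
t: 21.78
tcp_pos: [0.5014, 0.1434, 0.2117]
tool_rot: [-0.041, 0.999, -0.0, -0.004]
force: [-8.6, -0.5, 5.7]
finger_gap: 0.001
gripper_force: 4.5
```

```bash
python3 -m jog '{"linear":[[1.8,0.9,0],[1.8,0.9,0],[1.8,0.9,0],[1.8,0.9,0]],"turn":[-0.1,-0.1,-0.1,-0.1]}'
```

```text
t: 22.28
tcp_pos: [0.5072, 0.1473, 0.2116]
tool_rot: [-0.024, 1.0, -0.0, -0.006]
force: [-12.2, 1.9, 8.4]
finger_gap: -0.0
gripper_force: 6.0
```

```bash
python3 -m jog '{"linear":[[1.6,0.8,0],[1.6,0.8,0],[1.6,0.8,0]],"turn":[-0.1,-0.1,-0.1]}'
```

```text
t: 22.65
tcp_pos: [0.5112, 0.1499, 0.2116]
tool_rot: [-0.011, 1.0, -0.0, -0.007]
force: [-14.3, 1.2, 9.1]
finger_gap: 0.002
gripper_force: 6.9
```

```bash
python3 - <<'E'
from h import *
a=snapshot("top")[:,:,::-1][145:265,200:345];b=snapshot("side")[:,:,::-1][140:250,205:350]
a=cv2.resize(a,None,fx=3.6,fy=3.6,interpolation=cv2.INTER_CUBIC);b=cv2.resize(b,(a.shape[1]-250,a.shape[0]*(a.shape[1]-250)//a.shape[1]),interpolation=cv2.INTER_CUBIC)
c=np.zeros((a.shape[0],a.shape[1]+b.shape[1],3),np.uint8);c[:,:a.shape[1]]=a;c[:b.shape[0],a.shape[1]:]=b
cv2.imwrite("pics/m1.png",c);print(c.shape)
E
```

```text
(432, 794, 3)
```

View pics/m1.png

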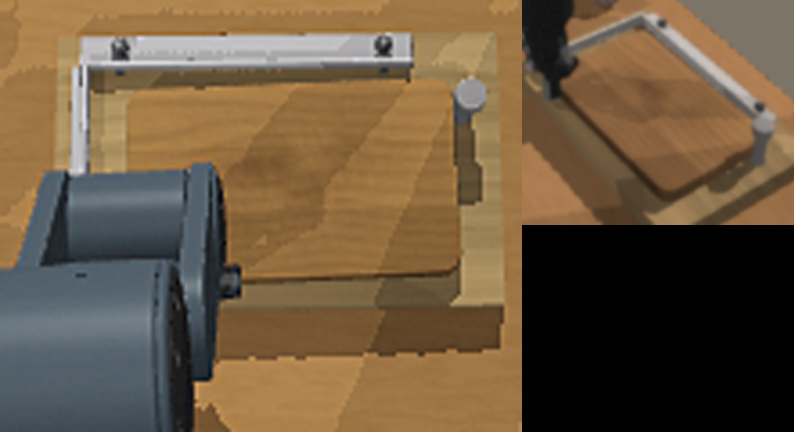

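The board is nearly square, about 15 mm short of the rail and touching the peg. The tool is also pressing down (9 N in z), which adds friction, so I'll relieve that and continue.

```bash
python3 -m jog '{"linear":[[-1,0,1.5],[0,0,1.5],[0,0,0]],"turn":[0,0,0]}'
```

```text
t: 23.12
tcp_pos: [0.5127, 0.1499, 0.214]
tool_rot: [-0.011, 1.0, 0.0, -0.003]
force: [-5.9, 2.1, -1.7]
finger_gap: 0.003
gripper_force: 3.2
```

```bash
python3 -m jog '{"linear":[[1.5,0.4,0.3],[1.5,0.4,0.3],[1.5,0.4,0.3]],"turn":[-0.05,-0.05,-0.05]}'
```

```text
t: 23.5
tcp_pos: [0.5162, 0.1515, 0.2144]
tool_rot: [-0.004, 1.0, 0.0, -0.005]
force: [-8.4, 5.7, -2.1]
finger_gap: -0.001
gripper_force: 4.3
```

```bash
python3 -m jog '{"linear":[[1.2,0.3,0.4],[1.2,0.3,0.4],[0,0,0]],"turn":[0,0,0]}'
```

```text
t: 23.88
tcp_pos: [0.5183, 0.1524, 0.2151]
tool_rot: [-0.004, 1.0, 0.001, -0.006]
force: [-7.7, 4.3, -1.7]
finger_gap: -0.004
gripper_force: 4.0
```

```bash
python3 -m jog '{"linear":[[1.2,0.2,0.4],[1.2,0.2,0.4],[0,0,0]],"turn":[0,0,0]}'
```

```text
t: 24.25
tcp_pos: [0.5206, 0.1528, 0.2159]
tool_rot: [-0.004, 1.0, 0.001, -0.006]
force: [-9.0, 5.4, -1.6]
finger_gap: -0.0
gripper_force: 4.4
```

```bash
python3 -m jog '{"linear":[[1.2,0.4,0],[1.2,0.4,0],[0,0,0]],"turn":[0,0,0]}'
```

```text
t: 24.62
tcp_pos: [0.5227, 0.1537, 0.2158]
tool_rot: [-0.004, 1.0, 0.001, -0.006]
force: [-9.2, 7.0, -2.4]
finger_gap: 0.002
gripper_force: 4.7
```

```bash
python3 -m jog '{"linear":[[1.2,0.4,0],[1.2,0.4,0],[0,0,0]],"turn":[0,0,0]}'
```

```text
t: 25.0
tcp_pos: [0.5284, 0.1536, 0.2169]
tool_rot: [-0.004, 1.0, 0.0, -0.001]
force: [-4.7, 2.9, -2.1]
finger_gap: 0.0
gripper_force: 2.3
```

```bash
python3 -m jog '{"linear":[[1.2,0.4,0],[0,0,0]],"turn":[0,0]}'
```

```text
t: 25.25
tcp_pos: [0.5289, 0.1537, 0.2169]
tool_rot: [-0.004, 1.0, -0.0, -0.002]
force: [-5.4, 1.8, -0.2]
finger_gap: 0.003
gripper_force: 3.1
```

```bash
python3 -m jog '{"linear":[[1.2,0.2,0],[0,0,0]],"turn":[0,0]}'
```

```text
t: 25.5
tcp_pos: [0.5293, 0.1538, 0.2168]
tool_rot: [-0.004, 1.0, -0.0, -0.003]
force: [-8.7, 1.7, 1.1]
finger_gap: -0.002
gripper_force: 3.9
```

```bash
python3 -m jog '{"linear":[[1.2,0.2,0],[0,0,0]],"turn":[0,0]}'
```

```text
t: 25.75
tcp_pos: [0.5298, 0.1539, 0.2168]
tool_rot: [-0.004, 1.0, -0.0, -0.005]
force: [-9.7, 1.7, 1.7]
finger_gap: 0.001
gripper_force: 4.8
```

```bash
python3 -m jog '{"linear":[[1.2,0.2,0],[0,0,0]],"turn":[0,0]}'
```

```text
t: 26.0
tcp_pos: [0.5302, 0.154, 0.2168]
tool_rot: [-0.004, 1.0, -0.001, -0.006]
force: [-11.8, 0.1, 5.3]
finger_gap: -0.002
gripper_force: 5.6
```

This reads as the fence: stiff, at 12 N with almost no travel. I'll retreat and look.

```bash
python3 -m jog '{"linear":[[-5,-1,0],[-8,-1,0],[0,0,40],[0,0,40],[-20,-50,20],[-20,-50,0],[0,-50,0],[0,-50,0],[0,0,0]],"turn":[0,0,0,0,0,0,0,0,0]}'; python3 - <<'E'
from h import *
a=snapshot("top")[:,:,::-1][145:245,205:345]
cv2.imwrite("pics/m2.png",cv2.resize(a,None,fx=5.5,fy=5.5,interpolation=cv2.INTER_CUBIC))
E
```

```text
t: 27.12
tcp_pos: [0.4824, -0.0516, 0.3183]
tool_rot: [-0.002, 1.0, -0.002, 0.003]
force: [0.9, -0.2, 0.4]
finger_gap: 0.003
gripper_force: 0.0
```

View pics/m2.png

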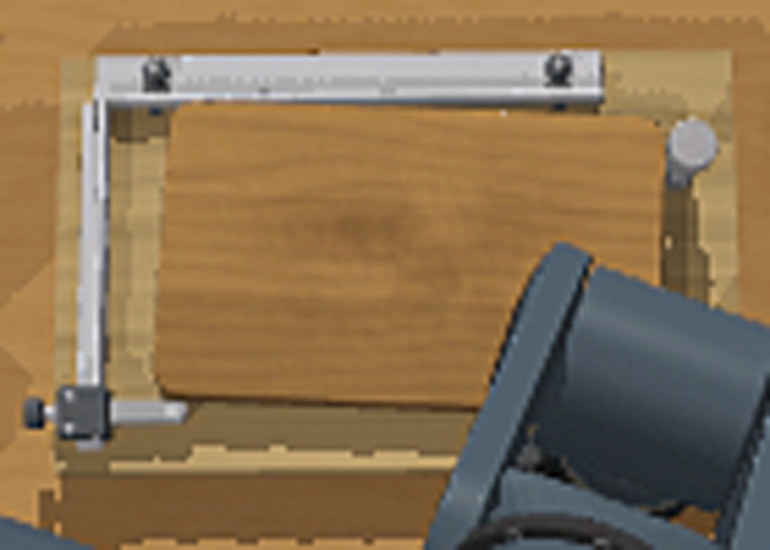

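The catch is out in front of the near-left corner at (185,410), and the left far corner touches the fence. The right end lags by about 10 mm: its far edge is at (660,117) and the rail at about (600,97). A gentle push on the near edge right of centre should square it.

```bash
python3 -m jog '{"linear":[[17,27,0],[17,28,0],[0,0,-40],[0,0,-40],[0,0,-23],[4,0,0],[3,0,0],[0,0,0]],"turn":[0,0,0,0,0,0,0,0]}';  python3 -m jog '{"linear":[[1.2,0,0],[1.2,0,0],[1.2,0,0],[0,0,0]],"turn":[0,0,0,0]}'
```

```text
t: 28.18
tcp_pos: [0.5227, 0.0075, 0.2155]
tool_rot: [-0.005, 1.0, -0.0, 0.002]
force: [-0.5, 0.3, -0.1]
finger_gap: 0.001
gripper_force: 0.0
t: 28.68
tcp_pos: [0.5253, 0.0073, 0.2142]
tool_rot: [-0.004, 1.0, -0.0, -0.0]
force: [0.2, 0.0, -1.0]
finger_gap: 0.003
gripper_force: 0.1
```

```bash
python3 -m jog '{"linear":[[1.2,0,0.3],[1.2,0,0.3],[0,0,0]],"turn":[0,0,0]}'
```

```text
t: 29.05
tcp_pos: [0.5271, 0.0073, 0.2144]
tool_rot: [-0.004, 1.0, 0.0, -0.001]
force: [-3.1, -0.5, -0.4]
finger_gap: 0.001
gripper_force: 1.4
```

```bash
python3 -m jog '{"linear":[[1.2,0,0.3],[1.2,0,0.3],[0,0,0]],"turn":[0,0,0]}'
```

```text
t: 29.42
tcp_pos: [0.5304, 0.0073, 0.2155]
tool_rot: [-0.004, 1.0, -0.0, 0.0]
force: [-1.9, -0.9, -1.7]
finger_gap: -0.005
gripper_force: 1.0
```

```bash
python3 -m jog '{"linear":[[1.2,0,0],[1.2,0,0],[0,0,0]],"turn":[0,0,0]}'
```

```text
t: 29.8
tcp_pos: [0.5316, 0.0073, 0.2155]
tool_rot: [-0.005, 1.0, 0.0, -0.001]
force: [-5.5, -3.3, 2.6]
finger_gap: 0.004
gripper_force: 2.6
```

```bash
python3 -m jog '{"linear":[[1.2,0,0],[0,0,0]],"turn":[0,0]}'
```

```text
t: 30.05
tcp_pos: [0.5328, 0.0072, 0.2155]
tool_rot: [-0.005, 1.0, -0.0, -0.001]
force: [-4.5, -3.6, 1.4]
finger_gap: -0.002
gripper_force: 2.7
```

```bash
python3 -m jog '{"linear":[[1.2,0,0],[0,0,0]],"turn":[0,0]}'
```

```text
t: 30.3
tcp_pos: [0.534, 0.0071, 0.2155]
tool_rot: [-0.005, 1.0, -0.0, -0.002]
force: [-5.2, -4.0, 1.5]
finger_gap: -0.0
gripper_force: 2.8
```

```bash
python3 -m jog '{"linear":[[1,0,0],[0,0,0]],"turn":[0,0]}'
```

```text
t: 30.55
tcp_pos: [0.5349, 0.0071, 0.2155]
tool_rot: [-0.005, 1.0, -0.0, -0.002]
force: [-6.2, -3.6, 1.8]
finger_gap: 0.001
gripper_force: 2.9
```

```bash
python3 -m jog '{"linear":[[1,0,0],[0,0,0]],"turn":[0,0]}'
```

```text
t: 30.8
tcp_pos: [0.5355, 0.0071, 0.2155]
tool_rot: [-0.005, 1.0, -0.0, -0.002]
force: [-6.7, -3.0, 3.6]
finger_gap: -0.003
gripper_force: 3.4
```

```bash
python3 -m jog '{"linear":[[1,0,0],[0,0,0]],"turn":[0,0]}'
```

```text
t: 31.05
tcp_pos: [0.5359, 0.0071, 0.2154]
tool_rot: [-0.005, 1.0, -0.0, -0.003]
force: [-7.9, -5.3, 4.8]
finger_gap: 0.001
gripper_force: 4.2
```

```bash
python3 -m jog '{"linear":[[1,0,0],[0,0,0]],"turn":[0,0]}'
```

```text
t: 31.3
tcp_pos: [0.5362, 0.0071, 0.2154]
tool_rot: [-0.005, 1.0, -0.0, -0.004]
force: [-10.3, -5.0, 4.8]
finger_gap: -0.004
gripper_force: 5.0
```

```bash
python3 -m jog '{"linear":[[-6,0,0],[-10,0,0],[0,0,40],[0,0,50],[-20,-50,20],[-30,-50,0],[-40,-50,0],[0,-50,0],[0,0,0]],"turn":[0,0,0,0,0,0,0,0,0]}'; python3 - <<'E'
from h import *
im=np.mean([snapshot("top").astype(float) for _ in range(4)],0);np.save("f.npy",im)
O=np.array([.6233,.056]);y=.029;R=np.array([[np.cos(y),-np.sin(y)],[np.sin(y),np.cos(y)]])
def prof(pts,z):
    W=[[*(O+R@np.array(p)),z] for p in pts];u=proj("top",W).astype(np.float32)
    return cv2.remap(im.astype(np.float32),u[:,None,0],u[:,None,1],cv2.INTER_LINEAR)[:,0]
def g(v): return ' '.join('%d'%a for a in v)
for Y in(-.1,-.05,0,.05,.1):
    xs=np.arange(-.1,-.065,.002);p=prof([(x,Y) for x in xs],.052).sum(1)/3;print("near",Y,g(p))
print("xs",g(xs*1000))
for Y in(-.11,-.05,0,.05,.12):
    xs=np.arange(.075,.105,.002);p=prof([(x,Y) for x in xs],.052).sum(1)/3;print("far",Y,g(p))
print(g(xs*1000))
for X in(-.06,-.03,0,.03,.05,.06):
    ys=np.arange(-.155,-.125,.002);p=prof([(X,Y) for Y in ys],.052).sum(1)/3;print("right",X,g(p))
print(g(ys*1000))
for X in(-.06,-.03,0,.03,.06):
    ys=np.arange(.125,.155,.002);p=prof([(X,Y) for Y in ys],.052).sum(1)/3;print("left",X,g(p))
print(g(ys*1000))
for X in(-.1,-.095,-.09,-.085,-.08):
    ys=np.arange(.11,.175,.004);p=prof([(X,Y) for Y in ys],.041).sum(1)/3;print("catch",X,g(p))
print(g(ys*1000))
E
```

```text
t: 32.42
tcp_pos: [0.4345, -0.1952, 0.3262]
tool_rot: [-0.002, 1.0, -0.002, 0.003]
force: [0.1, 0.0, -0.0]
finger_gap: -0.0
gripper_force: 0.0
near -0.1 102 103 103 103 104 105 104 103 93 54 64 94 102 106 107 108 106 103
near -0.05 99 98 95 95 97 99 98 96 92 62 65 105 107 106 104 106 108 111
near 0 100 99 95 98 100 101 98 92 80 66 66 105 111 106 103 104 107 110
near 0.05 100 99 97 99 101 100 97 90 70 63 66 99 110 104 108 110 110 108
near 0.1 100 100 98 99 101 99 96 92 73 63 61 92 112 108 106 105 103 106
xs -100 -98 -96 -94 -92 -90 -88 -86 -83 -81 -79 -77 -75 -73 -71 -69 -67 -65
far -0.11 120 119 120 125 127 129 131 133 134 134 133 132 132 134 144
far -0.05 115 117 121 123 124 123 133 151 186 188 169 171 176 187 191
far 0 121 121 119 120 121 126 137 153 179 189 172 170 174 188 194
far 0.05 117 121 122 123 124 122 126 142 169 193 178 172 173 186 195
far 0.12 117 116 119 123 126 129 133 149 163 175 176 174 174 181 192
75 77 79 81 83 85 87 89 91 93 95 97 99 101 103
right -0.06 136 137 137 137 135 129 122 124 116 100 108 109 106 107 107
right -0.03 91 94 81 75 74 74 75 74 72 82 110 112 11
[... 481 characters left out ...]
141 141
left 0 122 122 121 121 120 120 121 121 122 125 138 146 144 144 144
left 0.03 117 117 118 118 118 117 117 118 118 118 133 150 147 146 146
left 0.06 123 123 123 123 123 124 125 125 126 116 118 135 133 132 133
125 127 129 131 133 135 137 139 141 143 145 147 149 151 153
catch -0.1 99 99 99 99 99 98 98 98 98 98 98 97 98 98 78 32 77
catch -0.095 99 99 99 100 95 110 111 110 108 108 110 110 110 109 101 41 94
catch -0.09 101 101 102 94 90 160 191 179 166 167 167 166 165 167 174 58 89
catch -0.085 94 94 82 72 100 159 181 172 162 163 163 163 163 164 172 63 91
catch -0.08 64 62 57 48 48 56 57 88 124 138 138 138 138 140 131 49 88
110 114 118 122 126 130 134 138 142 146 150 154 158 162 166 170 174
```

The measurements show the near edge straight at x = -78 mm, the far edge on the rail and the catch fully out (nose tip about 127 mm). The right end is at about -136 mm, though, so it sits about 4 mm off the peg. I'll turn the tool 90° to fit the gap left of the board and nudge it right onto the peg.

```bash
python3 -m jog '{"linear":[[10,23,0],[10,23,0],[10,23,0],[10,23,0],[10,23,0],[10,23,0],[10,23,0],[10,23,0],[10,23,0],[11,23,0],[11,23,0],[11,23,0]],"turn":[-0.98,-0.98,-0.98,-0.98,-0.98,-0.98,-0.98,-0.98,-0.98,-0.98,-0.98,-0.98]}' 0
python3 -m jog '{"linear":[[11,22,0],[11,22,0],[11,22,0],[11,22,0],[11,22,0],[11,22,0],[0,0,-30],[0,0,-30],[0,0,-15],[0,0,0]],"turn":[-0.98,-0.98,-0.98,-0.98,-0.98,-0.98,0,0,0,0]}'
```

```text
t: 34.12
tcp_pos: [0.5564, 0.0872, 0.3252]
tool_rot: [0.487, 0.873, -0.0, -0.0]
force: [-0.1, -0.4, 0.2]
finger_gap: 0.004
gripper_force: 0.0
t: 35.38
tcp_pos: [0.6219, 0.2174, 0.2492]
tool_rot: [0.692, 0.722, -0.001, -0.001]
force: [0.4, -0.4, 0.4]
finger_gap: 0.003
gripper_force: 0.0
```

```bash
python3 -m jog '{"linear":[[0,-3.3,0],[0,0,-15],[0,0,-8],[0,0,-4],[0,0,-3],[0,0,0]],"turn":[0,0,0,0,0,0]}'
```

```text
t: 36.12
tcp_pos: [0.6228, 0.2132, 0.2202]
tool_rot: [0.693, 0.721, -0.0, -0.0]
force: [-0.2, 0.1, 0.3]
finger_gap: 0.003
gripper_force: 0.0
```

```bash
python3 -m jog '{"linear":[[0,-1.2,0],[0,-1.2,0],[0,-1.2,0],[0,0,0]],"turn":[0,0,0,0]}'
```

```text
t: 36.62
tcp_pos: [0.6229, 0.2101, 0.2207]
tool_rot: [0.693, 0.721, 0.001, -0.0]
force: [0.9, 4.3, -0.1]
finger_gap: -0.001
gripper_force: 1.5
```

```bash
python3 -m jog '{"linear":[[0,-1,0],[0,-1,0],[0,0,0]],"turn":[0,0,0]}'
```

```text
t: 37.0
tcp_pos: [0.6229, 0.2078, 0.2206]
tool_rot: [0.693, 0.721, 0.0, -0.0]
force: [0.2, 4.2, 0.6]
finger_gap: 0.002
gripper_force: 2.3
```

```bash
python3 -m jog '{"linear":[[0,-1,0],[0,0,0]],"turn":[0,0]}'
```

```text
t: 37.25
tcp_pos: [0.6229, 0.2067, 0.2206]
tool_rot: [0.693, 0.721, 0.0, 0.0]
force: [-1.5, 5.1, 2.4]
finger_gap: -0.001
gripper_force: 2.3
```

```bash
python3 -m jog '{"linear":[[0,-1,0],[0,0,0]],"turn":[0,0]}'
```

```text
t: 37.5
tcp_pos: [0.6229, 0.2057, 0.2206]
tool_rot: [0.693, 0.721, 0.0, 0.0]
force: [-1.8, 4.5, 3.0]
finger_gap: -0.001
gripper_force: 2.5
```

```bash
python3 -m jog '{"linear":[[0,-1,0],[0,0,0]],"turn":[0,0]}'
```

```text
t: 37.75
tcp_pos: [0.6229, 0.205, 0.2206]
tool_rot: [0.693, 0.721, 0.0, -0.0]
force: [0.0, 6.1, 2.4]
finger_gap: -0.0
gripper_force: 3.0
```

```bash
python3 -m jog '{"linear":[[0,-1,0],[0,0,0]],"turn":[0,0]}'
```

```text
t: 38.0
tcp_pos: [0.6228, 0.2045, 0.2206]
tool_rot: [0.693, 0.721, 0.001, -0.001]
force: [-0.3, 8.4, 2.5]
finger_gap: 0.0
gripper_force: 4.0
```

```bash
python3 -m jog '{"linear":[[0,-0.8,0],[0,0,0]],"turn":[0,0]}'
```

```text
t: 38.25
tcp_pos: [0.6227, 0.2042, 0.2206]
tool_rot: [0.693, 0.721, 0.001, -0.001]
force: [-0.2, 9.2, 2.4]
finger_gap: -0.002
gripper_force: 4.9
```

The board is seated on the peg: the force rises and the travel stops. I'll retreat straight up and re-check.

```bash
python3 -m jog '{"linear":[[0,4,0],[0,1.5,15],[0,0,40],[0,0,50],[-40,-40,0],[-40,-45,0],[-40,-45,0],[-40,-45,0],[-20,-50,0],[0,-50,0],[0,-50,0],[0,0,0]],"turn":[0,0,0,0,0,0,0,0,0,0,0,0]}'; python3 - <<'E'
from h import *
im=np.mean([snapshot("top").astype(float) for _ in range(4)],0);im0=np.load("f.npy")
O=np.array([.6233,.056]);y=.029;R=np.array([[np.cos(y),-np.sin(y)],[np.sin(y),np.cos(y)]])
def prof(pts,z):
    W=[[*(O+R@np.array(p)),z] for p in pts];u=proj("top",W).astype(np.float32)
    return cv2.remap(im.astype(np.float32),u[:,None,0],u[:,None,1],cv2.INTER_LINEAR)[:,0].mean(1)
def g(v): return ' '.join('%d'%a for a in v)
xs=np.arange(-.1,-.065,.002)
for Y in(-.1,-.05,0,.05,.1): print("near",Y,g(prof([(x,Y) for x in xs],.052)))
print(g(xs*1000));xs=np.arange(.075,.105,.002)
for Y in(-.05,0,.05,.12): print("far",Y,g(prof([(x,Y) for x in xs],.052)))
print(g(xs*1000));ys=np.arange(-.155,-.125,.002)
for X in(-.03,.03,.05,.06): print("right",X,g(prof([(X,Y) for Y in ys],.052)))
print(g(ys*1000));ys=np.arange(.125,.155,.002)
for X in(-.06,-.03,0,.03,.06): print("left",X,g(prof([(X,Y) for Y in ys],.052)))
print(g(ys*1000));ys=np.arange(.11,.175,.004)
for X in(-.095,-.09,-.085,-.08): print("catch",X,g(prof([(X,Y) for Y in ys],.041)))
print(g(ys*1000))
E
```

```text
t: 39.75
tcp_pos: [0.4433, -0.1206, 0.3263]
tool_rot: [0.695, 0.719, -0.0, 0.002]
force: [0.2, 0.4, -0.3]
finger_gap: 0.001
gripper_force: 0.0
near -0.1 102 103 103 102 103 104 103 102 93 54 63 94 103 107 108 108 106 104
near -0.05 98 97 94 94 96 98 97 88 73 58 68 108 109 107 103 103 105 110
near 0 99 98 94 97 99 100 97 91 79 68 70 106 110 105 104 106 108 109
near 0.05 99 98 96 98 99 99 96 90 70 65 69 99 109 104 107 108 107 105
near 0.1 99 100 98 98 100 99 96 91 64 57 71 94 108 106 105 103 102 106
-100 -98 -96 -94 -92 -90 -88 -86 -83 -81 -79 -77 -75 -73 -71 -69 -67 -65
far -0.05 115 117 121 122 122 122 135 154 186 186 168 170 176 190 193
far 0 121 121 119 118 119 122 132 146 176 188 171 169 173 187 193
far 0.05 115 119 123 123 122 124 134 159 177 189 176 171 172 184 194
far 0.12 117 117 121 124 125 134 150 186 196 176 171 172 173 180 191
75 77 79 81 83 85 87 89 91 93 95 97 99 101 103
right -0.03 73 74 75 75 74 73 75 81 100 112 110 109 108 108 107
right 0.03 79 70 74 75 75 73 63 84 119 113 111 110 110 110 111
right 0.05 162 165 165 163 132 105 87 105 122 122 122 121 121 122 122
right 
[... 211 characters left out ...]
left -0.03 106 105 105 104 103 104 112 139 144 142 141 140 140 140 140
left 0 119 119 119 119 118 121 128 139 144 143 142 142 143 143 143
left 0.03 116 117 117 116 116 116 118 133 148 145 145 144 145 145 145
left 0.06 122 123 123 123 124 123 118 122 134 133 133 133 131 130 132
125 127 129 131 133 135 137 139 141 143 145 147 149 151 153
catch -0.095 99 99 99 99 94 109 110 109 107 107 109 109 109 108 100 41 93
catch -0.09 100 100 101 94 89 159 190 178 165 166 165 164 164 166 173 59 88
catch -0.085 93 94 81 72 99 156 177 169 160 161 162 162 162 163 171 62 91
catch -0.08 57 56 58 51 52 61 90 140 137 135 137 137 137 139 130 49 88
110 114 118 122 126 130 134 138 142 146 150 154 158 162 166 170 174
```

The ends are now at about +139 and -140.5 mm, so the board is against the peg. It is square on the fence, the catch is out and the arm is clear.

```bash
python3 -c "
from station import *
print(sign_off())"
```

```text
the job is handed in; nothing more can be done
None
```

I handed the job in at about 40 s: the peg is fully down, and the board is against it, square on the fence with the catch out. The swing left the board's right end about 10 mm off the fence and its end about 4 mm off the peg, so I added two gentle pushes; board push readings stayed under about 18 N. The mug, jar and plate were not touched.

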